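# Sweep the salvaged parts into the catch tray

### The arm

A 6-joint arm with a two-finger parallel gripper is mounted at the origin on the work surface. World frame = base frame: x ahead of the robot, y to its left, z up, the work surface at z = 0. Lengths are in mm, angles in rad, forces in N, time in s.
With the tool pointing down it reaches from about 400 to 825 mm from the base axis. Payload 7 kg.
Tool frame: the origin (TCP) lies at the very end of the fingers, on their centre line; the grasp point (between the pads) lies 19 mm behind it; z points along the fingers, y is the line along which they close (so a half turn about z gives the same grasp; the last joint's range is limited). The gripper opens to 88 mm and grips with 3 to 60 N. Pads are 19 mm wide; open, the fingers measure 130 mm over their backs; the gripper's body (78 mm by 193 mm) begins 47 mm behind the grasp point.
Start: joints at [-0.947, 0.359, 0.012, 0, -1.224, -0.288], TCP at [222.402, -637.285, 226.561] pointing down, gripper open.
Joint ranges: [-3.07, 3.07], [-1.43, 2.12], [-1.02, 1.25], [-3.03, 1.67], [-3.05, -0], [-3.03, 3.03]. Speed limits (rad/s): [2.39, 2.39, 3.01, 3.14, 3.14, 3.14].

### API

Orientations are given as a unit quaternion [x, y, z, w].
In Python, from plant import bot gives the robot as it stands. Calls block until the motion is done:
- bot.move_ptp(position, orientation): joint-space move of the TCP to a pose.
- bot.line_to(position, velocity=150, ori=None): straight line of the TCP; ori=None keeps the orientation; velocity is the mean speed in mm/s.
- bot.move_joints(angles): joint-space move.
- bot.move_gripper(opening, force=None): finger opening in mm; force is the grip in N (None keeps the last); returns when the fingers have stopped.
- bot.pause(seconds).
- bot.solve_ik(position, orientation): joint angles nearest the present ones, or None.
- bot.read_state(): the state.
- bot.camera(name): name is "scene" or "side" or "wrist"; returns the picture (384x512x3 uint8, red, green, blue); there is no depth.
- bot.get_calibration(name): a dict with "fx", "fy", "cx", "cy" (pixels), "view" (4x4, takes a point from world to camera coordinates); the wrist camera has in their place "T_tool_cam" (4x4, takes a point from camera to tool coordinates, whose origin is the TCP and whose axes are the flange's). Camera axes: x right, y up, looking along -z (the intrinsics and any distortion apply to the point x, -y, -z); pixel columns grow to the right and rows downward; lengths in mm; the calibration is good to about 2 mm. A picture is of the moment at which its call begins: read the wrist's pose just before it. get_calibration takes no time and is no camera call.
A pose or a line that the arm cannot do raises bot.Unreachable and nothing moves.
- bot.close_job(): hands the job in; it is judged then, once.
The state is a dict: "t": time; "joint_pos": joint angles; "qvel": joint speeds; "tau": joint torques, N m; "tcp_pos": TCP position; "eef_rot": TCP orientation; "contact_force": force on the tool from outside, world axes, zero at the start; "moment": the same for the moment, N m; "width": finger opening in mm; "finger_force": force on a finger pad.
Only numpy, scipy, OpenCV 4.12 (cv2) and the standard library are available. Lean on these libraries where they do the work, as an engineer would, in place of code of your own. Each camera call takes 0.05 s, during which the arm holds its last target. There are 200 camera calls.

### The job

With the fingertips, gently push the finned heat sink, the black control knob and the yellow transformer along the bench, through the open front and wholly inside the green catch tray. They must stay flat on the bench: do not pick up, tip or flick any of them, and leave everything else on the bench where it stands. Finish with all three lying still in the tray.

Things in the scene. Friction and masses are not known exactly. Their poses are not given: they have to be found in the camera images.
- tray: green open-fronted catch tray fixed to the bench: walls 25 mm high, 6 mm thick, white floor level with the bench, no lip. Inside 110 mm deep (x), 200 mm wide (y). Origin: centre of the floor. +x points from the open front (x = -55 mm) to the back wall (inner face x = +55 mm); inner side faces y = +-100 mm. Yaw varies by up to 0.3 rad; the open front looks roughly towards the robot.
- tray_mouth (a point): middle of the tray's open front edge, at bench height
- heatsink: loose finned aluminium heat sink, 40 x 40 mm, 18 mm high, about 50 g, lying fins up on the bench. Origin: centre of its underside, z up.
- dial: loose black round control knob with a white pointer line, 36 mm diameter at the base, 18 mm high, about 30 g, standing flat on the bench. Origin: centre of its underside, z up.
- transformer: loose small transformer, yellow winding in a dark steel core, 42 mm (its x) x 34 mm (its y), 24 mm high, about 120 g. Origin: centre of its underside, z up.
- capacitor_a: bystander: blue upright capacitor, 22 mm diameter, 37 mm high, standing on the robot's side of the loose parts, left (+y). Origin: centre of its underside.
- capacitor_b: bystander: the same blue capacitor, on the right (-y). Origin: centre of its underside.
- spool: bystander: red spool standing on its flange, 52 mm diameter, 46 mm high. Origin: centre of its underside.
- flux_jar: bystander: amber jar with a lid, 48 mm diameter, 55 mm high. Origin: centre of its underside.
- screwdriver: bystander: red-handled screwdriver lying on the bench, 170 mm long along its x. Origin: under its middle.
- cutters: bystander: green-handled side cutters lying on the bench, about 130 mm long along their x, 56 mm wide, 14 mm high. Origin: about mid-length, at bench height.

How it is judged:
By the outcome, as a careful person would: the job done as asked, in the order asked, and still so for the second after the job is handed in, with the robot touching nothing.
It also fails if it takes over 67 s, if anything falls off the work surface, if the arm or the gripper's body presses on something with over 40 N, if the wrist force passes 120 N, or if a joint passes its speed limit or range.

## Working session

There is one attempt and no reset: what is moved stays moved. The work goes in short steps, each a Python script; the robot and the scene stay as the last script left them, time stands still between calls to the robot, and variables do not carry over. Pictures are saved under pics/ and viewed, at most 10 in all, crops included, and the job is handed in when it is done.

```bash
mkdir -p pics; ls
python3 - <<'E'
from plant import bot
import cv2,numpy as np
np.set_printoptions(precision=4,suppress=True)
for n in("scene","side"):
    im=bot.camera(n); cv2.imwrite(f"pics/{n}0.png",im[:,:,::-1])
    cv2.imwrite(f"pics/{n}0b.png",cv2.resize(im[:,:,::-1],(800,600),interpolation=cv2.INTER_CUBIC))
    print(n,bot.get_calibration(n))
print(bot.get_calibration("wrist"));s=bot.read_state();print(s["t"],s["eef_rot"],s["tcp_pos"],s["width"])
E
```

```text
pics
scene {'fx': 500.1159202143373, 'fy': 500.1159202143373, 'cx': 257.60250656569707, 'cy': 195.2778365646341, 'view': array([[   -0.677 ,     0.736 ,     0.0073,   353.7588],
       [   -0.3939,    -0.3707,     0.8411,   162.73  ],
       [    0.6217,     0.5665,     0.5409, -1511.461 ],
       [    0.    ,     0.    ,     0.    ,     1.    ]])}
side {'fx': 408.22973754747403, 'fy': 408.22973754747403, 'cx': 254.7445401462603, 'cy': 193.17368159455486, 'view': array([[  -0.8082,   -0.5887,    0.0163,  405.6217],
       [   0.3209,   -0.4171,    0.8503, -212.6492],
       [  -0.4938,    0.6924,    0.526 , -936.4021],
       [   0.    ,    0.    ,    0.    ,    1.    ]])}
{'fx': 277.5204851939932, 'fy': 277.5204851939932, 'cx': 259.2172769092094, 'cy': 192.51076204976334, 'T_tool_cam': array([[   0.0005,    0.9576,    0.2881,   77.282 ],
       [   1.    ,   -0.0007,    0.0007,   -0.3034],
       [   0.0008,    0.2881,   -0.9576, -158.3913],
       [   0.    ,    0.    ,    0.    ,    1.    ]])}
0.1 [-0.1671  0.9859  0.0007 -0.0002] [ 222.2747 -636.9087  225.736 ] 87.25873782829441
```

View pics/scene0b.png

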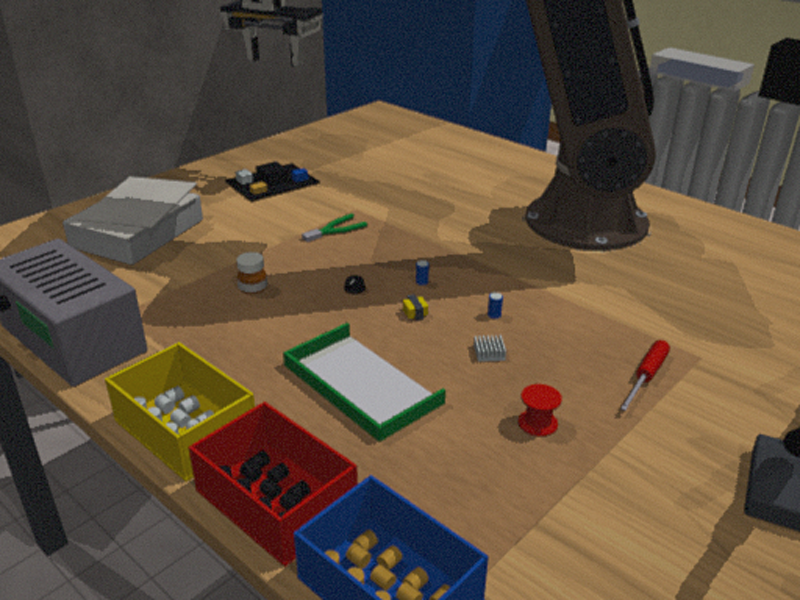

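View pics/side0b.png

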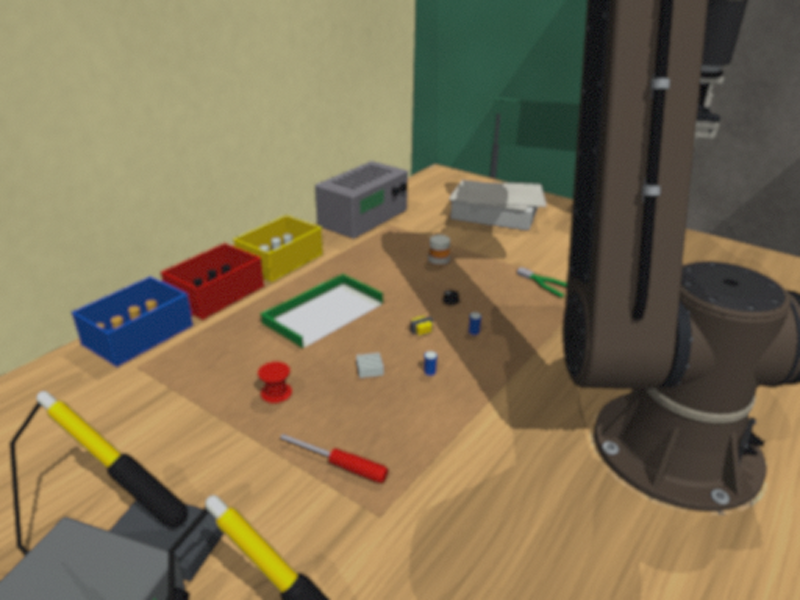

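The scene view (800x600) shows the heat sink at about (490,348), the transformer at (415,307) and the knob at (355,285). The capacitors are at (422,272) and (495,305), and the tray spans (285..445, 325..438). I'll get rough positions from these, then look from above with the wrist camera.

```bash
cat > h.py <<'E'
from plant import bot
import cv2,numpy as np
from scipy.spatial.transform import Rotation as R
np.set_printoptions(precision=1,suppress=True)
def backproj(uv,z,c,V):
    "pixel -> world point at height z; V world->camera"
    d=np.array([(uv[0]-c["cx"])/c["fx"],-(uv[1]-c["cy"])/c["fy"],-1.])
    Ci=np.linalg.inv(V); o=Ci[:3,3]; d=Ci[:3,:3]@d
    return o+d*(z-o[2])/d[2]
def project(p,c,V):
    q=V[:3,:3]@np.asarray(p,float)+V[:3,3]
    return np.array([c["cx"]+c["fx"]*q[0]/-q[2],c["cy"]-c["fy"]*q[1]/-q[2]])
def wview(s,c):
    T=np.eye(4);T[:3,:3]=R.from_quat(s["eef_rot"]).as_matrix();T[:3,3]=s["tcp_pos"]
    return np.linalg.inv(T@c["T_tool_cam"])
def down(yaw):
    "tool z down, tool x axis at yaw in the world"
    return (R.from_euler('z',yaw)*R.from_euler('x',np.pi)).as_quat()
E
python3 - <<'E'
from h import *
c=bot.get_calibration("scene")
for n,u,v,z in [("hs",490,350,9),("dial",355,285,9),("tr",415,307,12),("ca",422,273,18),("cb",495,305,18),("spool",540,412,23),("jar",252,272,27),
 ("trayFL",348,327,25),("BL",285,356,25),("BR",380,430,25),("FR",444,394,25),("cut",335,228,7),("sd",645,375,8)]:
    p=backproj((u*.64,v*.64),z,c,c["view"]);print(n,p,np.hypot(*p[:2]))
E
```

```text
hs [475.8 129.9   9. ] 493.2516078084121
dial [ 482.8 -143.1    9. ] 503.50231308335754
tr [468.2 -23.4  12. ] 468.82424995640076
ca [389.3 -78.5  18. ] 397.1625602486178
cb [385.1  70.   18. ] 391.4488618809379
spool [555.9 269.7  23. ] 617.8380667243416
jar [ 590.4 -274.1   27. ] 650.9664264213483
trayFL [591.9 -46.   25. ] 593.7023602022409
BL [702.4 -58.5  25. ] 704.7888840911661
BR [721.9 145.3  25. ] 736.4111685478582
FR [614.1 158.1  25. ] 634.1518759441309
cut [ 362.  -319.5    7. ] 482.8661878764464
sd [373.7 323.3   8. ] 494.1829228657697
```

Run:
```python
from h import *
for yaw in (np.pi-.1,-.1):
  for p in [(410,0,300),(430,-180,5),(440,130,5),(700,0,5)]:
    q=bot.solve_ik(p,down(yaw)); print(yaw,p,q)
for x in (400,430,470):
  try: bot.move_ptp((x,0,300),down(np.pi)); break
  except bot.Unreachable as e: print(x,e)
bot.pause(.2)
s=bot.read_state();c=bot.get_calibration("wrist");im=bot.camera("wrist")
np.savez("w0.npz",im=im,V=wview(s,c));print(s["t"],s["tcp_pos"])
cv2.imwrite("pics/w0.png",cv2.resize(im[:,:,::-1],(800,600),interpolation=cv2.INTER_CUBIC))
```

```text
3.041592653589793 (410, 0, 300) [ 0.5 -0.1 -0.4 -0.  -1.3 -2.2]
3.041592653589793 (430, -180, 5) [ 0.   0.3 -0.7 -0.  -0.6 -1.7]
3.041592653589793 (440, 130, 5) [ 0.7  0.3 -0.7 -0.  -0.6 -2.4]
3.041592653589793 (700, 0, 5) [ 0.3  0.6 -0.2 -0.  -0.8 -1.9]
-0.1 (410, 0, 300) [ 0.5 -0.1 -0.4  0.  -1.3  1. ]
-0.1 (430, -180, 5) [ 0.   0.3 -0.7  0.  -0.6  1.4]
-0.1 (440, 130, 5) [ 0.7  0.3 -0.7  0.  -0.6  0.8]
-0.1 (700, 0, 5) [ 0.3  0.6 -0.2  0.  -0.8  1.2]
2.6667 [400.1  -0.3 299.9]
```

View pics/w0.png

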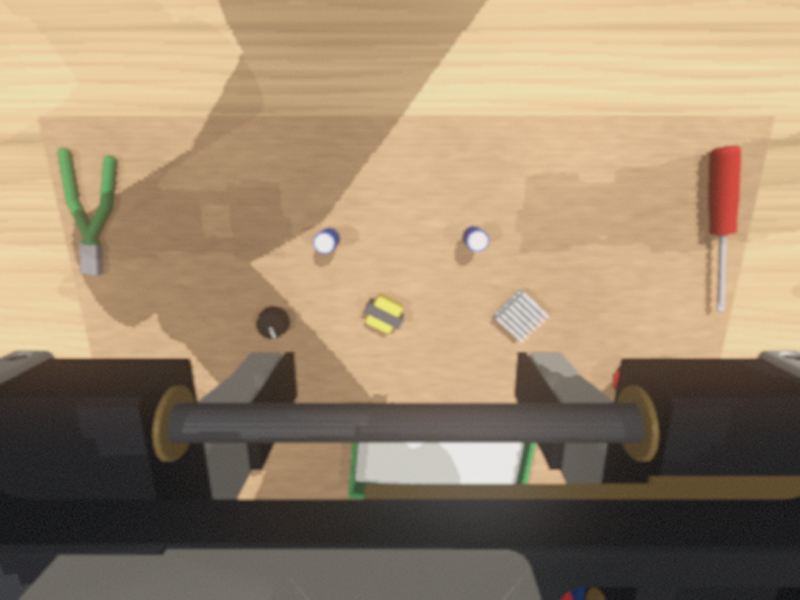

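The wrist view (800x600) shows the heat sink at (521,316) turned about 45°, the transformer at (384,315), the knob at (273,322) and the cap tops at (325,242) and (477,239). The fingers partly hide the tray.

Run:
```python
from h import *
d=np.load("w0.npz");V=d["V"];c=bot.get_calibration("wrist")
def f(n,u,v,z): p=backproj((u*.64,v*.64),z,c,V);print(n,p);return p
k=[f("hs",*p,18) for p in[(521,291),(549,316),(520,342),(493,317)]]
print(np.mean(k,0),[np.linalg.norm(k[i]-k[i-1]) for i in range(4)])
f("tr",384,313,24);f("dial",273,322,9);f("b",325,242,37);f("a",477,239,37)
k=[f("trc",*p,24) for p in[(377,294),(406,312),(388,335),(363,317)]]
# refined tray from scene: all corners of inner rim etc
im=d["im"];cv2.imwrite("pics/w0c.png",cv2.resize(im[170:230,150:370,::-1],None,fx=3.6,fy=3.6,interpolation=cv2.INTER_CUBIC))
s=cv2.imread("pics/scene0.png");cv2.imwrite("pics/s0c.png",cv2.resize(s[165:290,170:330],None,fx=4.8,fy=4.8,interpolation=cv2.INTER_CUBIC))
```

```text
hs [444.6 121.5  18. ]
hs [472.4 153.6  18. ]
hs [502.3 124.8  18. ]
hs [473.5  93.7  18. ]
[473.2 123.4  18. ] [np.float64(40.10693179075866), np.float64(42.47646300873258), np.float64(41.536117626345764), np.float64(42.426566482776934)]
tr [467.  -22.8  24. ]
dial [ 482.3 -145.6    9. ]
b [389.7 -78.6  37. ]
a [386.9  69.4  37. ]
trc [446.1 -29.8  24. ]
trc [465.8   0.4  24. ]
trc [491.8 -18.9  24. ]
trc [471.4 -45.1  24. ]
```

View pics/s0c.png

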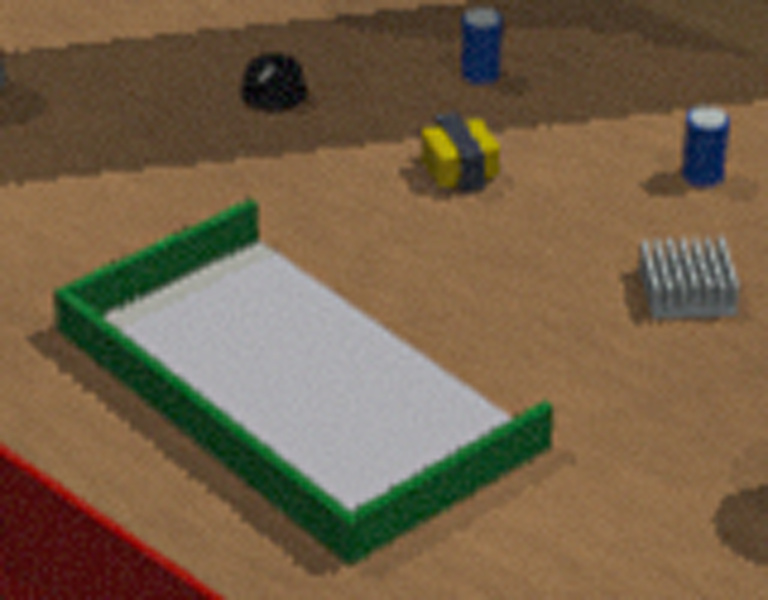

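View pics/w0c.png

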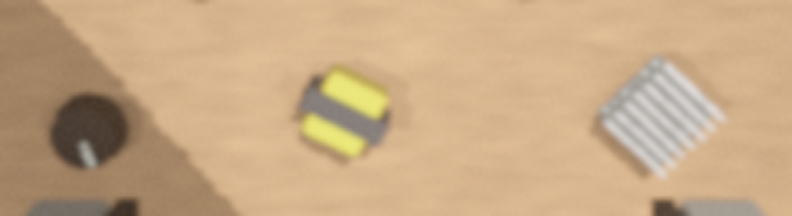

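```bash
cat >> h.py <<'E'
def best_yaw(pts,th):
    "tool x along +-push; pick the variant with the smaller joint change over all points"
    sc=[]
    for y in (th,th+np.pi):
        qs=[bot.solve_ik(p,down(y)) for p in pts]
        sc.append(9e9 if any(q is None for q in qs) else max(np.abs(np.array(qs)-bot.read_state()["joint_pos"]).max(1)))
    assert min(sc)<9e9,sc
    return (th,th+np.pi)[int(np.argmin(sc))]
def push(obj,target,dist,v=50,clear=14,z=4,up=110):
    "push obj centre to target in a straight line; dist = TCP to object centre in contact"
    o,t=np.array(obj[:2]),np.array(target[:2]); u=(t-o)/np.linalg.norm(t-o)
    P=lambda q,h:np.array([*q,h])
    a=o-u*(dist+clear); b=t-u*dist; r=b-u*25
    y=best_yaw([P(a,up),P(a,z),P(b,z),P(r,up)],np.arctan2(u[1],u[0])); q=down(y)
    bot.move_ptp(P(a,up),q); bot.line_to(P(a,z),120)
    bot.line_to(P(o-u*dist,z),30)
    bot.line_to(P(b,z),v); bot.pause(.2)
    s=bot.read_state(); print("end",s["tcp_pos"],"want",b,"F",s["contact_force"])
    bot.line_to(P(r,z),60); bot.line_to(P(r,up),150)
def snap(n,name):
    im=bot.camera(n);cv2.imwrite(f"pics/{name}.png",im[:,:,::-1]);return im
E
python3 - <<'E'
from h import *
from scipy.optimize import least_squares
import json
c=bot.get_calibration("scene")
L=[(61,106,0),(61,-106,25),(-55,106,0),(-55,-100,25),(-55,-100,0)]
I=np.array([(352,562),(57,293),(551,447),(258,203),(259,242)])/4.8+[170,165]
W=lambda x,l:np.array([x[0]+np.cos(x[2])*l[0]-np.sin(x[2])*l[1],x[1]+np.sin(x[2])*l[0]+np.cos(x[2])*l[1],l[2]])
r=least_squares(lambda x:np.ravel([project(W(x,l),c,c["view"])-i for l,i in zip(L,I)]),[657,50,-.1])
print("tray",r.x,r.x[2],"res px",r.fun)
json.dump(list(r.x),open("tray.json","w"))
for l in [(5,58,0),(5,-2,0),(8,-62,0),(-115,-62,0)]: print(l,W(r.x,l))
E
```

```text
tray [647.3  42.5  -0.1] -0.09625872034982565 res px [ 0.1  1.  -1.  -1.   0.7 -0.2  0.  -0.5  0.1  0.1]
(5, 58, 0) [657.9  99.7   0. ]
(5, -2, 0) [652.1  40.    0. ]
(8, -62, 0) [649.3 -20.    0. ]
(-115, -62, 0) [526.9  -8.2   0. ]
```

```bash
cat >> h.py <<'E'
import json
def tray(x,y):
    X,Y,a=json.load(open("tray.json")); return np.array([X,Y])+R.from_euler('z',a).as_matrix()[:2,:2]@[x,y]
E
python3 - <<'E'
from h import *
bot.move_gripper(18); print(bot.read_state()["width"])
push((473.2,123.4),tray(5,58),29)
push((482.3,-145.6),tray(-87,-62),25)
s=bot.read_state();print(s["t"],s["width"])
a=snap("scene","s1")
cv2.imwrite("pics/s1c.png",cv2.resize(a[150:290,160:340,::-1],None,fx=4.2,fy=4.2,interpolation=cv2.INTER_CUBIC))
E
```

```text
18.160389306535556
end [629.1 103.5   4. ] want [629.1 103.4] F [-0.1  0.4  0.3]
end [542.9 -32.9   4. ] want [542.9 -32.9] F [ 0.3  0.3 -1.1]
19.9833 18.171327045536778
```

View pics/s1c.png

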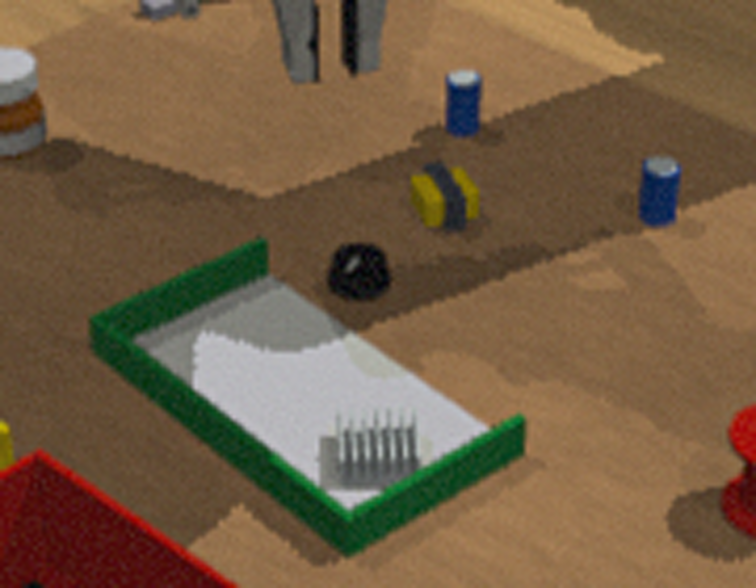

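The heat sink sits in the tray at (370,465), and the knob is in front of the mouth at (359,272). Next I'll measure the knob and push it in, then do the transformer.

Run:
```python
from h import *
c=bot.get_calibration("scene")
d=backproj(np.array((359,273))/4.2+[160,150],9,c,c["view"]);print("dial",d,"predicted",tray(-87,-62))
e=backproj(np.array((370,465))/4.2+[160,150],9,c,c["view"]);print("hs",e,"predicted",tray(5,58))
if np.linalg.norm(d[:2]-tray(-87,-62))<9:
    push((d[:2]+tray(-87,-62))/2,tray(8,-62),25,clear=9)
    push((468,-23),tray(5,-2),27)
    print(bot.read_state()["t"])
bot.move_ptp((450,-250,250),down(best_yaw([(450,-250,250)],0)));bot.pause(.2)
a=snap("scene","s2");b=snap("side","v2")
k=lambda i,y0,y1,x0,x1,f:cv2.resize(i[y0:y1,x0:x1,::-1],None,fx=f,fy=f,interpolation=cv2.INTER_CUBIC)
cv2.imwrite("pics/s2c.png",k(a,150,290,160,340,4.2))
cv2.imwrite("pics/v2c.png",k(b,140,270,140,320,4.2))
print(bot.read_state()["t"])
```

```text
dial [556.1  -7.6   9. ] predicted [554.8 -10.9]
hs [670.6 109.5   9. ] predicted [657.9  99.7]
end [624.4 -17.1   4.1] want [624.5 -17.1] F [-0.   0.7 -0.1]
end [626.6  31.3   4. ] want [626.6  31.3] F [-2.1 -0.6 -0.1]
34.4
35.9917
```

View pics/s2c.png

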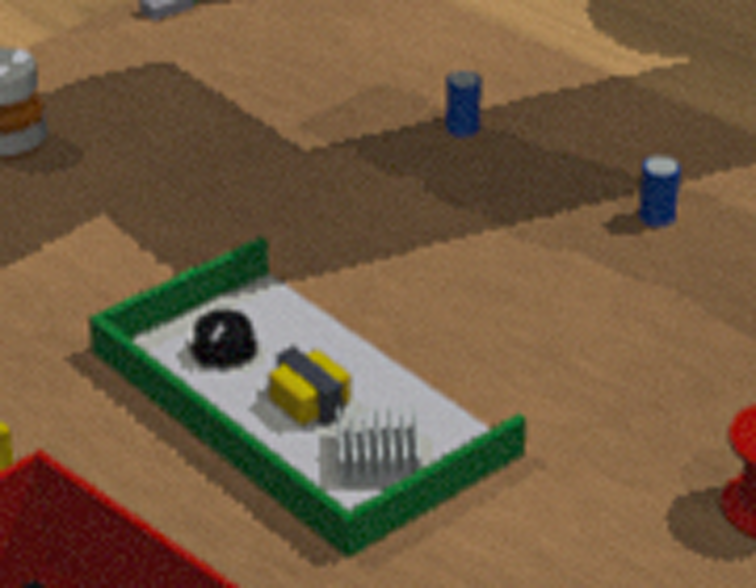

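View pics/v2c.png

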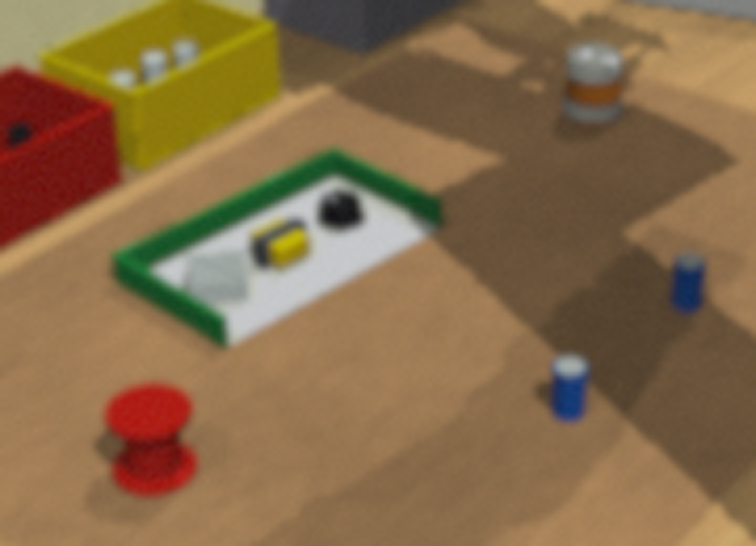

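In the scene view the knob is at (225,338), the transformer at (310,385) and the heat sink at (378,450). In both views all three lie flat and well inside the tray. The capacitors, spool and jar look unmoved.

```bash
python3 -c "
from plant import bot
print(bot.close_job())"
```

```text
the job is handed in; nothing more can be done
None
```

The heat sink, the knob and the transformer were pushed flat into the green tray in about 36 s, and the job is handed in. My last two pictures show all three wholly inside and the capacitors, spool and jar where they stood; the screwdriver and most of the cutters were outside those views, but no push went near them.

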